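Seat the cast bracket on its check plate and feel that it does not rock

ROBOT

A 6-joint arm with a two-finger parallel gripper is mounted at the origin on a cart in front of the work surface, level with it; the furniture and walls round the work are solid. World frame = base frame: x ahead of the robot, y to its left, z up, the work surface at z = 0. Lengths are in m, angles in degrees, forces in N, time in s.
With the tool pointing down it reaches from about 0.325 to 0.85 m from the base axis. Payload 4.4 kg.
Tool frame: the origin (TCP) lies between the finger pads; the fingertips stand 25 mm ahead of it and the grasp point (between the pads) lies 6 mm ahead of it (tcp_to_tips is the distance from the TCP to the fingertips, in m); z points along the fingers, x is the direction in which the jaws open and shut, and the axes are right-handed (so a half turn about z gives the same grasp; the last joint's range is limited). The gripper opens to 94 mm and grips with 3 to 60 N. Pads are 16 mm wide; open, the fingers measure 119 mm over their backs; the gripper's body (75 mm by 177 mm) begins 78 mm behind the grasp point.
Start: joints at [-80.128, 11.837, 88.321, -0, 79.842, -8.623], TCP at [0.182, -0.545, 0.23] pointing down, gripper open.
Joint ranges: [-156.59, 156.59], [-49.26, 127.26], [12.9, 141.05], [-63.56, 243.56], [4.71, 150.69], [-161.64, 161.64]. Speed limits (degrees/s): [159.86, 159.86, 180, 180, 180, 180].

INTERFACE

Orientations are given as [roll, pitch, yaw] about the fixed x, y, z axes, in that order (R = Rz(yaw) Ry(pitch) Rx(roll)).
In Python, from workcell import * gives the robot as it stands. The module is installed in compiled form; this text tells all that it offers.
- The arm moves only by the tool apply_moves, never from a script. Its argument "targets" is a list of rows, each a list of 2 entries, a list of its own where there are three numbers: the shift along the world's x, y, z normalised to -1 to 1, where 1 is 1 m, then the turn about the world's z normalised to -1 to 1, where 1 is 0.12 rad. A call has 1 to 8 rows; each row shifts and turns the commanded pose from where the row before left it; what a row does not reach is not made up. A row lasts 1/12 s, in which the tool goes at most 41.7 mm and 7.16 degrees, less where a joint would pass 70% of its speed; a pose out of reach is approached as far as the arm can. A call with a number of a shift or a turn outside -1 to 1 is refused whole. A call with a gripper value outside its range is refused whole. "gripper" is the gripper's target within -1 to 1 (shut at 1, half-way at 0, fully open at -1), set as the call begins (left out, the last holds). The fingers move at their own pace and stop on an object; "squeeze" is the grip in N (left out, the last holds). Time passes only in rows, so rows that do not move let the fingers close. It gives the time, the measured TCP pose, the force and the opening at its end, in the units of the state.
- state(): the state, without advancing time (a new reading comes with each control period).
- camera(name): name is "side" or "top"; returns the picture (400x640x3 uint8, blue, green, red); there is no depth.
- camera_model(name): a dict with "fx", "fy", "cx", "cy" (pixels), "world_from_camera" (4x4, takes a point from camera to world coordinates). Camera axes: x right, y down, z forward; pixel columns grow to the right and rows downward; lengths in m; the calibration is good to about 2 mm. A picture is of the moment at which its call begins. camera_model takes no time and is no camera call.
- sign_off(): hands the job in, once; it reports no verdict.
The state is a dict: "t": time; "joint_pos": joint angles; "qd": joint speeds; "joint_efforts": joint torques, N m; "tcp_pos": TCP position; "tool_rot": TCP orientation; "contact_force": force on the tool from outside, world axes, zero at the start; "wrist_torque": the same for the moment, N m; "width": finger opening in m.
Only numpy, scipy, OpenCV 4.12 (cv2) and the standard library are available. Lean on these libraries where they do the work, as an engineer would, in place of code of your own. Each camera call takes 0.05 s, during which the arm holds its last target.

TASK

Set the red cast bracket down on the aluminium check plate, not dropping it, so that the groove under its foot straddles the plate's dark rib and it sits flat and square in the middle of the plate; it fits only one way round, with its round boss at the blue end stop. Then let go, press down with the closed fingers for a moment on the bare toe of the foot (the flat end away from the boss) to feel that it does not rock, and back away. Leave the turned spigot standing where it is.

Things in the scene. Friction and masses are not known exactly. Their poses are not given: they have to be found in the camera images.
- bracket_grip (a point): Red cast bracket, 0.6 kg, 115x60x75 mm, upright on its foot. Point inside its web, 48 mm above the underside, near the centre of mass; z up, x to the bare toe, -x to the round boss. Web 16 mm thick in y, full height (68 mm) from x -21 (boss edge) to +12 mm: grip here from above, along y. Foot x -55 to +60, groove under it 42 wide, 14 deep, along y, x -43 to -1 mm.
- bracket_toe (a point): Point on the bracket: middle of the upper face of the bare toe, 46 mm in +x and 24 mm down from the grip point (24 mm above the underside); same axes. The toe is flat for 14 mm either side of it in x, 60 mm wide in y.
- seat (a point): Middle of the top of the fixed aluminium plate, 12 mm above the bench; z up, -x to the blue stop. Plate x -85 to +75, 110 mm wide. Dark rib along y at x = -22: 14 wide, 9 high, 90 mm long. Stop 18 mm high, inner face x = -70. Seated, the grip point is 48 mm above this point with equal axes; the groove leaves 14 mm play either way in x.
- spigot: Bystander: grey turned steel spigot with a flange, 55 mm across, 38 mm high, standing on the bench; origin at the centre of its underside, z up.
Things that resemble listed ones, but are neither listed nor needed, are in the scene too. What is shaped like the part that bears bracket_grip but turquoise is not meant.

How it is judged (in metres and radians):
On the way, in this order (a step that is already met when the one before it is completed fails the run):
1. The bracket sits flat on the plate, groove over the rib, boss at the stop, released (z of bracket_grip in the frame of seat below 0.051 m and horizontal distance between bracket_grip and seat below 0.022 m and angle between bracket_grip's own z axis and vertical below 0.05 rad and angle between the x axis of bracket_grip and the x axis of seat, either way round below 0.2 rad and contact force between the fingers and bracket below 0.1 N), for 0.2 s.
2. The fingers press down on the bare toe of the foot and the bracket stays flat (contact force between the fingers and bracket above 2 N and x of the grasp point in the frame of bracket_grip above 0.026 m and z of bracket_grip in the frame of seat below 0.051 m and angle between bracket_grip's own z axis and vertical below 0.05 rad), for 0.2 s.
At the end, for the whole second after the job is handed in: The bracket rests on the check plate, flat (within 3 mm of fully down and 3 degrees of level), groove over the rib and boss at the stop, within 22 mm of the middle and 11 degrees of square, released and still (z of bracket_grip in the frame of seat below 0.051 m and horizontal distance between bracket_grip and seat below 0.022 m and angle between bracket_grip's own z axis and vertical below 0.05 rad and angle between the x axis of bracket_grip and the x axis of seat, either way round below 0.2 rad and linear speed of bracket below 0.02 m/s); the robot touches nothing.
It fails at once if The bracket is dropped or thrown (moves faster than 0.5 m/s untouched by the fingers, a fall of about 13 mm) (contact force between the fingers and bracket below 0.05 N and linear speed of bracket above 0.5 m/s).
It fails at once if The spigot is moved by more than 30 mm (distance of spigot from where it was at the start of the episode above 0.03 m).
It also fails if it takes over 45 s, if anything falls off the work surface, if the arm or the gripper's body presses on something with over 40 N, if the wrist force passes 120 N, or if a joint passes its speed limit or range.

## Working session

There is one attempt and no reset: what is moved stays moved. The work goes in short steps, Python scripts to look and compute and a tool call to move; the robot and the scene stay as the last step left them, time stands still between calls to the robot, and variables do not carry over. Pictures are saved under pics/ and viewed, and the job is handed in when it is done.

Besides the shell and the picture viewer there is one more tool, called as name(argument=value, ...) on one line, values as JSON. apply_moves: Moves the arm, as the interface text tells. Scaled input: -1 to 1 covers 1 m each way for a shift and 0.12 rad each way for a turn. Its arguments: {"type":"object","properties":{"targets":{"type":"array","items":{"type":"array"}},"gripper":{"type":"number"},"squeeze":{"type":"number"}},"required":["targets"]}

```bash
mkdir -p pics; python3 - <<'E'
from workcell import *
import cv2, numpy as np
for n in ("top","side"):
    im=camera(n); cv2.imwrite(f"pics/{n}0.png",im)
    m=camera_model(n); print(n,m["fx"],m["fy"],m["cx"],m["cy"]); print(np.round(m["world_from_camera"],4))
print(state())
E
```

```text
top 435.2979875528596 435.2979875528596 318.3942441420033 203.04303294373804
[[ 8.000e-04 -9.979e-01  6.420e-02  4.923e-01]
 [-1.000e+00 -6.000e-04  3.500e-03 -2.342e-01]
 [-3.500e-03 -6.420e-02 -9.979e-01  9.235e-01]
 [ 0.000e+00  0.000e+00  0.000e+00  1.000e+00]]
side 470.0195250761514 470.0195250761514 321.4288917300948 203.84356088819894
[[ 0.9858 -0.0723  0.1517  0.3729]
 [-0.1679 -0.4565  0.8737 -1.1612]
 [ 0.006  -0.8868 -0.4621  0.5628]
 [ 0.      0.      0.      1.    ]]
{'t': 0.1, 'joint_pos': array([-8.01279472e+01,  1.18802669e+01,  8.83960284e+01, -7.18667578e-04,
        7.98405769e+01, -8.61998111e+00]), 'qd': array([-0.06296467, -0.13503741, -0.20995882, -0.10878916,  0.0352821 ,
       -0.01438147]), 'joint_efforts': array([-9.54514762e-04, -3.71868324e+01, -2.82293469e+01,  6.99247909e-02,
        3.11469112e-02, -5.19821788e-05]), 'tcp_pos': array([ 0.18227209, -0.54463628,  0.22940279]), 'tool_rot': array([-1.79983182e+02,  1.15658036e-01, -7.15078216e+01]), 'contact_force': array([-0.32252769, -0.31686357,  0.04148105]), 'wrist_torque': array([ 0.03423862,  0.04855283, -0.00216296]), 'width': 0.09416688988444101}
```

View pics/top0.png

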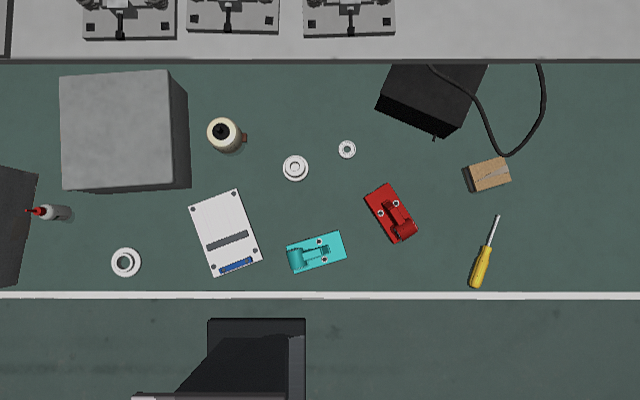

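View pics/side0.png

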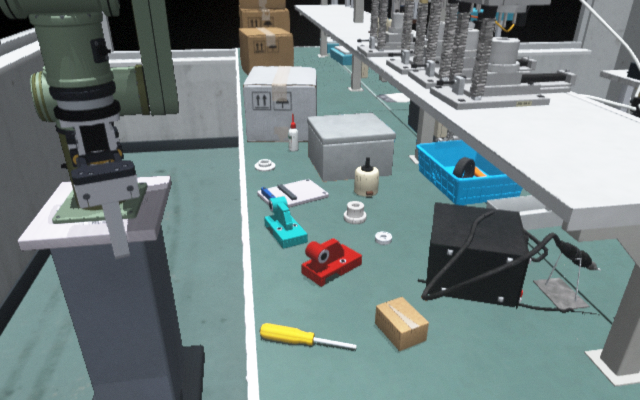

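The top view shows the plate at about (226,232) with its blue stop at (236,265), the red bracket at (390,212), the turquoise lookalike at (316,251), and the spigot at about (295,168). In the side view the red boss is at (318,252). I'll zoom in and measure next.

```bash
cat > h.py <<'E'
from workcell import *
import cv2, numpy as np
def ray(n,u,v):
    m=camera_model(n);T=np.array(m["world_from_camera"])
    d=T[:3,:3]@np.array([(u-m["cx"])/m["fx"],(v-m["cy"])/m["fy"],1.]); return T[:3,3],d
def onz(n,u,v,z):
    o,d=ray(n,u,v); return o+d*(z-o[2])/d[2]
def proj(n,p):
    m=camera_model(n);T=np.linalg.inv(np.array(m["world_from_camera"]))
    c=T[:3,:3]@np.array(p)+T[:3,3]; return np.array([m["fx"]*c[0]/c[2]+m["cx"],m["fy"]*c[1]/c[2]+m["cy"]])
def crop(im,x0,y0,x1,y1,s,f):
    cv2.imwrite(f,cv2.resize(im[y0:y1,x0:x1],None,fx=s,fy=s,interpolation=cv2.INTER_CUBIC))
def big(m):
    c,_=cv2.findContours(m,cv2.RETR_EXTERNAL,cv2.CHAIN_APPROX_NONE); return max(c,key=cv2.contourArea)
E
python3 - <<'E'
from h import *
t=cv2.imread("pics/top0.png"); s=cv2.imread("pics/side0.png")
crop(t,350,170,440,255,7,"pics/ct_r.png"); crop(t,180,180,270,285,5,"pics/ct_p.png"); crop(s,295,230,370,290,8,"pics/cs_r.png")
hsv=cv2.cvtColor(t,cv2.COLOR_BGR2HSV)
H,S,V=cv2.split(hsv)
red=((((H<8)|(H>172))&(S>130)&(V>60))*255).astype(np.uint8); red[:, :300]=0
c=big(red); print("red",cv2.minAreaRect(c))
pl=((V>150)&(S<40)).astype(np.uint8)*255; pl[:,:180]=0;pl[:,275:]=0;pl[:180]=0;pl[285:]=0
c=big(pl); r=cv2.minAreaRect(c); print("plate",r); 
for b in cv2.boxPoints(r): print(b,onz("top",*b,0.012))
bl=((H>100)&(H<125)&(S>120)).astype(np.uint8)*255; bl[:,:180]=0;bl[:,275:]=0;bl[:240]=0;bl[285:]=0
c=big(bl); r=cv2.minAreaRect(c); print("blue",r,onz("top",*r[0],.03))
dk=((V<130)&(S<40)).astype(np.uint8)*255; dk[:,:203]=0;dk[:,252:]=0;dk[:225]=0;dk[252:]=0
c=big(dk); r=cv2.minAreaRect(c); print("rib",r,onz("top",*r[0],.021))
for b in cv2.boxPoints(r): print(b,onz("top",*b,0.021))
E
```

```text
red ((391.3369140625, 213.34715270996094), (57.81782531738281, 28.9766788482666), 57.17145919799805)
plate ((224.65936279296875, 232.6270751953125), (76.61625671386719, 52.228816986083984), 69.53772735595703)
[186.80054 205.86545] [0.54486146 0.04536325 0.012     ]
[235.73386 187.60675] [ 0.58341196 -0.05694433  0.012     ]
[262.5182 259.3887] [ 0.43334936 -0.1146959   0.012     ]
[213.58487 277.6474 ] [ 0.39555426 -0.01335273  0.012     ]
blue ((232.0308380126953, 265.7936096191406), (4.918913841247559, 28.063697814941406), 68.74949645996094) [ 0.421469   -0.05497166  0.03      ]
rib ((226.91236877441406, 240.07217407226562), (6.53341817855835, 44.010826110839844), 68.96248626708984) [ 0.47354795 -0.04185962  0.021     ]
[205.20103 244.9227 ] [0.46351797 0.00289932 0.021     ]
[246.27834 229.12372] [ 0.49617793 -0.08166752  0.021     ]
[248.6237  235.22165] [ 0.48358874 -0.08666684  0.021     ]
[207.5464  251.02063] [ 0.45098373 -0.00216736  0.021     ]
```

View pics/ct_r.png

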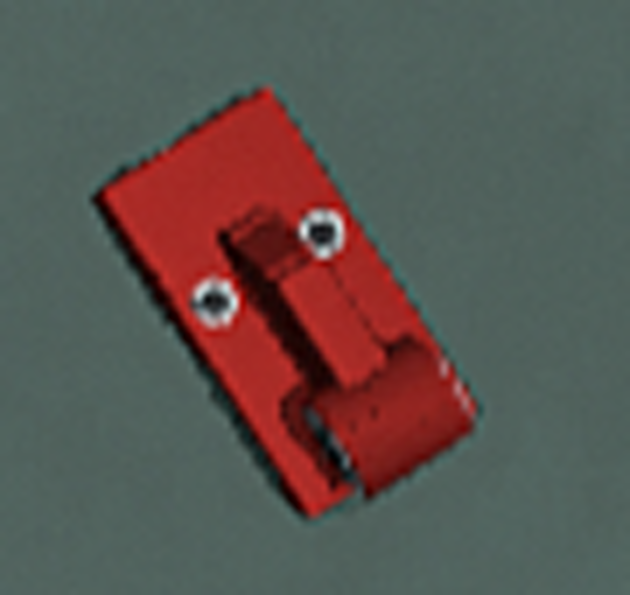

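View pics/cs_r.png

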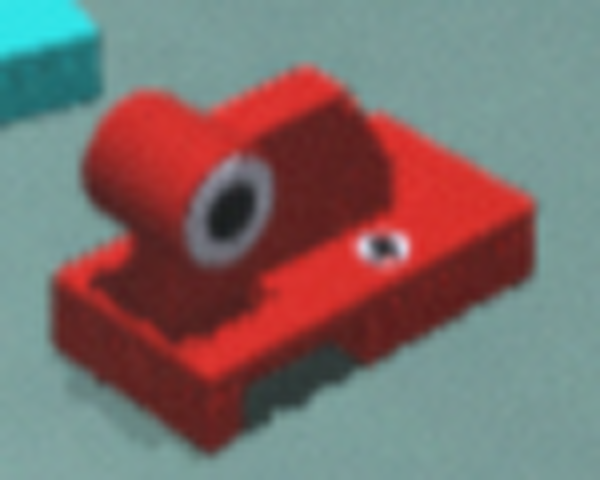

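View pics/ct_p.png

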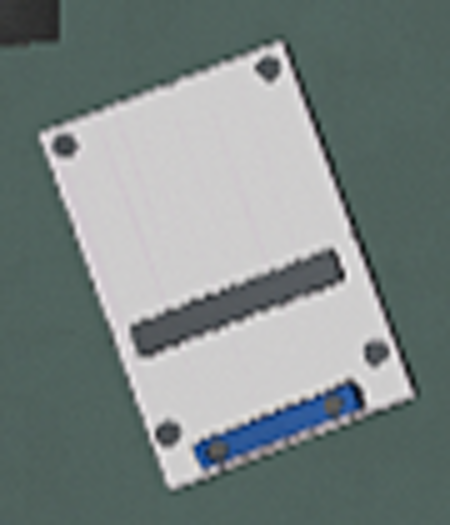

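The crop shows the top of the red foot with corners at about (97,195), (268,90), (478,412) and (310,517), and the boss at the lower right. The lit top of the web runs from (305,265) to (360,375).

```bash
python3 - <<'E'
from h import *
def f(x,y,z): return onz("top",350+(x+.5)/7-.5,170+(y+.5)/7-.5,z)
C=np.array([f(97,195,.024),f(268,90,.024),f(480,412,.024),f(310,517,.024)]);print(C.round(4))
a,b,c,d=C
print([np.linalg.norm(x).round(4) for x in (b-a,c-b,d-c,a-d)])
ang=lambda v:np.degrees(np.arctan2(v[1],v[0]))
print("yaw",ang(b-c),ang(a-d), ang(a-b)-90,ang(d-c)-90)
yaw=np.radians((ang(b-c)+ang(a-d))/2); cen=C.mean(0); g=cen[:2]-0.0025*np.array([np.cos(yaw),np.sin(yaw)])
print("cen",cen,"grip",g,np.degrees(yaw))
# check web top corners predicted
R=lambda x,y,z:np.array([g[0]+x*np.cos(yaw)-y*np.sin(yaw),g[1]+x*np.sin(yaw)+y*np.cos(yaw),z])
for x,y in((-21,8),(-21,-8),(12,8),(12,-8)):
    p=proj("top",R(x/1e3,y/1e3,.068)); print("web",(x,y),((p-[350,170]+.5)*7).round())
    p=proj("side",R(x/1e3,y/1e3,.068)); print("   side",((p-[295,230]+.5)*8).round())
for x,y in((-55,-30),(60,-30),(60,30),(-55,30)):
    p=proj("side",R(x/1e3,y/1e3,.024)); print("foot side",((p-[295,230]+.5)*8).round())
E
```

```text
[[ 0.5619 -0.3243  0.024 ]
 [ 0.5932 -0.3751  0.024 ]
 [ 0.4979 -0.4366  0.024 ]
 [ 0.467  -0.3863  0.024 ]]
[np.float64(0.0597), np.float64(0.1134), np.float64(0.059), np.float64(0.1133)]
yaw 32.838913506470256 33.17482416797296 31.565718176940933 31.49388920370029
cen [ 0.52999287 -0.38056534  0.024     ] grip [ 0.52789636 -0.38192719] 33.0068688372216
web (-21, 8) [337. 383.]
   side [208. 102.]
web (-21, -8) [385. 352.]
   side [252. 128.]
web (12, 8) [272. 284.]
   side [305.  55.]
web (12, -8) [319. 253.]
   side [349.  80.]
foot side [210. 372.]
foot side [538. 193.]
foot side [374. 100.]
foot side [ 47. 265.]
```

apply_moves(targets=[[[0.034,0.016,0],0.25],[[0.034,0.016,0],0.25],[[0.034,0.016,0],0.25],[[0.034,0.016,0],0.25],[[0.034,0.016,0],0.25],[[0.034,0.016,0],0.25],[[0.034,0.016,0],0.25],[[0.034,0.016,0],0.25]], gripper=-1, squeeze=30)

```text
t: 0.77
tcp_pos: [0.4557, -0.4159, 0.2299]
tool_rot: [180.0, 0.1, -57.7]
contact_force: [0.5, -0.4, 0.9]
width: 0.0938
```

apply_moves(targets=[[[0.025,0.012,0],0],[[0.025,0.012,-0.02],0],[[0.022,0.01,-0.025],0],[[0,0,-0.03],0],[[0,0,-0.02],0],[[0,0,0],0],[[0,0,0],0]])

```text
t: 1.35
tcp_pos: [0.5254, -0.3822, 0.1334]
tool_rot: [179.9, 0.3, -57.7]
contact_force: [-0.4, -0.2, 0.0]
width: 0.094
```

```bash
python3 - <<'E'
from h import *
t=camera("top"); s=camera("side"); st=state(); print(st["tcp_pos"],st["tool_rot"])
crop(t,340,150,450,260,5,"pics/ct1.png"); crop(s,270,150,390,290,4,"pics/cs1.png")
E
```

```text
[ 0.52697052 -0.3842574   0.13705171] [-1.79963607e+02 -1.38130801e-01 -5.77819368e+01]
```

View pics/ct1.png

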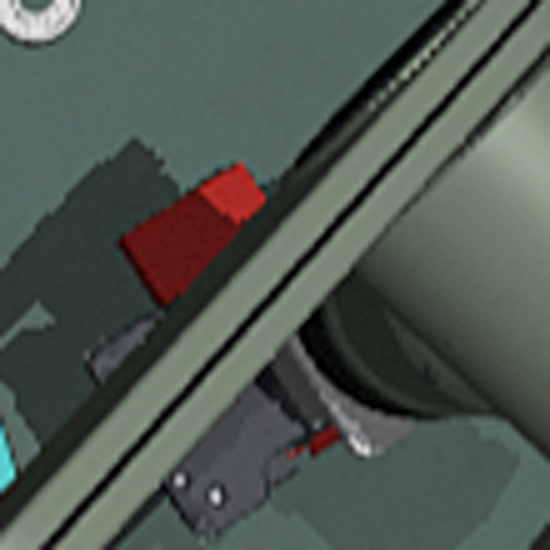

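View pics/cs1.png

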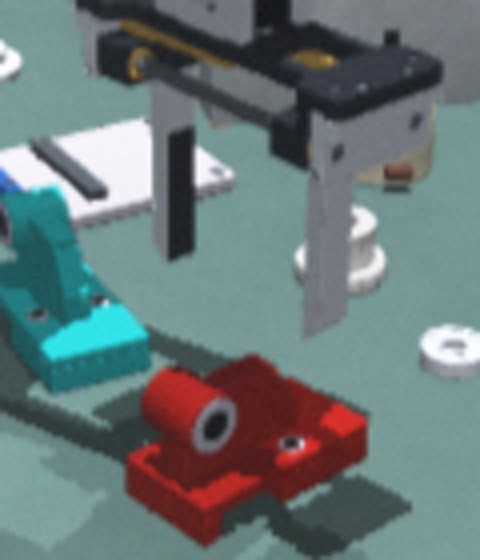

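apply_moves(targets=[[[0.002,0.001,-0.015],0.04],[[0,0,-0.02],0],[[0,0,-0.02],0],[[0,0,-0.015],0],[[0,0,-0.009],0],[[0,0,0],0],[[0,0,0],0]])

```text
t: 2.03
tcp_pos: [0.5289, -0.3832, 0.0578]
tool_rot: [-180.0, -0.1, -57.5]
contact_force: [0.4, 0.5, 0.3]
width: 0.0939
```

```bash
python3 - <<'E'
from h import *
s=camera("side"); st=state(); print(st["tcp_pos"],st["tool_rot"],st["contact_force"])
st=state();print(st["tcp_pos"])
crop(s,270,190,390,290,5,"pics/cs2.png")
E
```

```text
[ 0.52934567 -0.38348211  0.05841099] [-1.79952687e+02 -1.79618233e-01 -5.74991581e+01] [-0.65817826 -0.30686356  1.40753636]
[ 0.52934567 -0.38348211  0.05841099]
```

View pics/cs2.png

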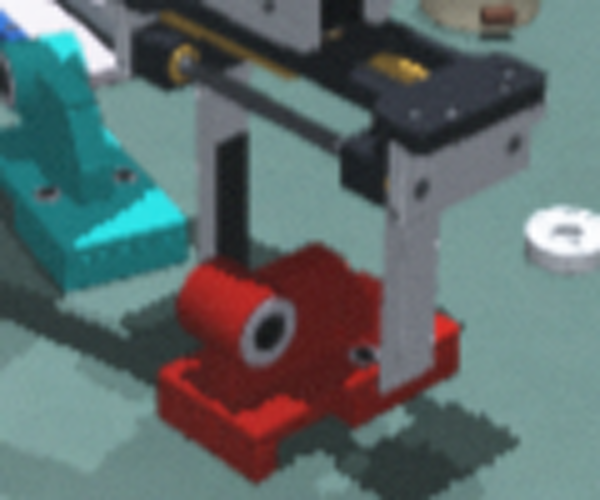

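apply_moves(targets=[[[-0.002,-0.001,-0.001],0],[[0,0,0],0],[[0,0,0],0],[[0,0,0],0],[[0,0,0],0],[[0,0,0],0],[[0,0,0],0],[[0,0,0],0]], gripper=1, squeeze=35)

```text
t: 2.75
tcp_pos: [0.5264, -0.3833, 0.0554]
tool_rot: [-180.0, 0.0, -57.5]
contact_force: [-0.1, -0.9, 0.3]
width: 0.044
```

apply_moves(targets=[[[0,0,0],0],[[0,0,0],0],[[0,0,0],0],[[0,0,0],0]])

```text
t: 3.08
tcp_pos: [0.5264, -0.3833, 0.0554]
tool_rot: [180.0, 0.0, -57.5]
contact_force: [0.2, -0.3, 0.2]
width: 0.0172
```

```bash
python3 - <<'E'
from h import *
s=camera("side"); st=state(); print(st["tcp_pos"],st["tool_rot"],st["contact_force"],st["width"])
crop(s,270,190,390,290,5,"pics/cs3.png")
E
```

```text
[ 0.52619052 -0.38303396  0.055381  ] [ 1.79992169e+02  4.96081491e-02 -5.74728990e+01] [-0.13945408  1.00764303  1.34998592] 0.01561580525524929
```

View pics/cs3.png

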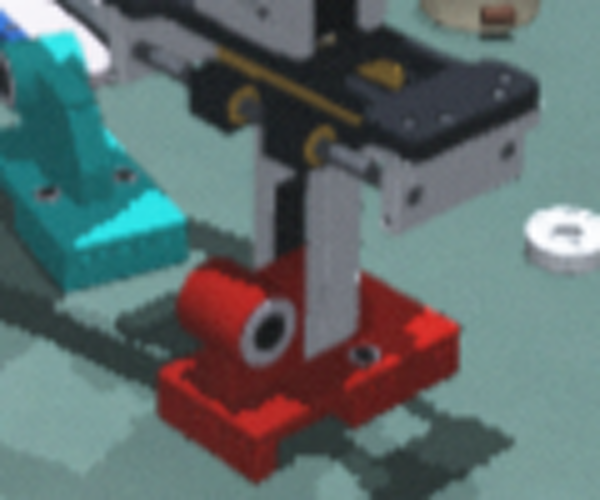

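apply_moves(targets=[[[0,0,0],0],[[0,0,0.01],0],[[0,0,0.02],0],[[0,0,0.025],0],[[0,0,0.025],0],[[0,0,0.025],0],[[0,0,0.02],0],[[0,0,0],0]])

```text
t: 3.8
tcp_pos: [0.5286, -0.3853, 0.1859]
tool_rot: [-179.9, -0.5, -57.5]
contact_force: [1.2, -1.2, -4.8]
width: 0.016
```

```bash
python3 - <<'E'
from h import *
s=camera("side"); t=camera("top"); st=state(); print(st["tcp_pos"],st["tool_rot"],st["contact_force"],st["width"])
crop(s,250,100,410,260,4,"pics/cs4.png")
E
```

```text
[ 0.52632196 -0.38327989  0.18041694] [-1.79994819e+02 -2.70371244e-02 -5.74828670e+01] [ 0.02230419 -0.49641765 -6.04682624] 0.015841622480415925
```

View pics/cs4.png

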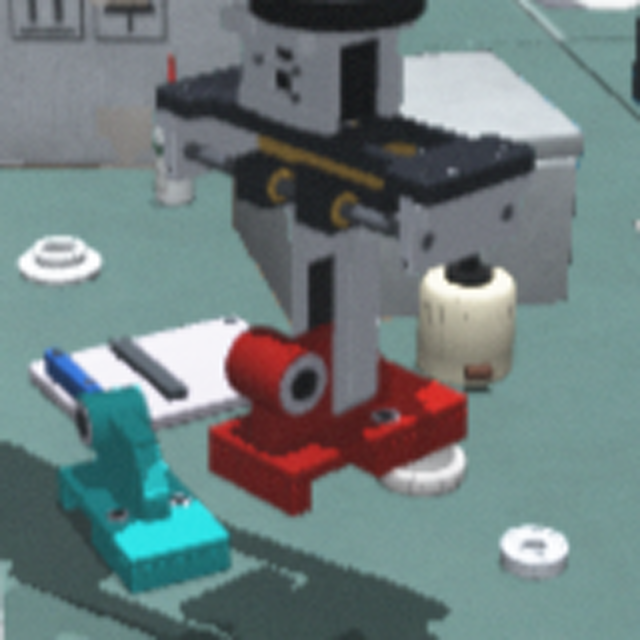

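apply_moves(targets=[[[-0.001,0.012,0],0],[[-0.003,0.025,0],-0.15],[[-0.003,0.03,0],-0.2],[[-0.003,0.03,0],-0.2],[[-0.003,0.03,0],-0.2],[[-0.003,0.03,0],-0.2],[[-0.003,0.03,0],-0.2],[[-0.003,0.03,0],-0.2]])

```text
t: 4.57
tcp_pos: [0.5018, -0.1631, 0.1775]
tool_rot: [179.8, 0.3, -66.8]
contact_force: [0.1, 0.6, -5.5]
width: 0.0154
```

apply_moves(targets=[[[-0.003,0.03,0],-0.15],[[-0.003,0.03,0],-0.13],[[-0.003,0.03,0],0],[[-0.003,0.025,0],0],[[0,0.017,0],0],[[0,0,0],0],[[0,0,0],0],[[0,0,0],0]])

```text
t: 5.23
tcp_pos: [0.4912, -0.0341, 0.179]
tool_rot: [179.9, 0.1, -68.7]
contact_force: [-0.4, 0.5, -4.6]
width: 0.0155
```

```bash
python3 - <<'E'
from h import *
s=camera("side"); t=camera("top"); st=state(); print(st["t"],st["tcp_pos"],st["tool_rot"],st["contact_force"],st["width"])
crop(s,200,80,360,240,4,"pics/cs5.png");crop(t,150,140,310,300,4,"pics/ct5.png")
E
```

```text
5.3333 [ 0.49187041 -0.03487221  0.17967259] [ 1.79921598e+02  3.36900585e-02 -6.87419344e+01] [ 0.46583192  0.42966472 -5.41435509] 0.0160186962414383
```

View pics/cs5.png

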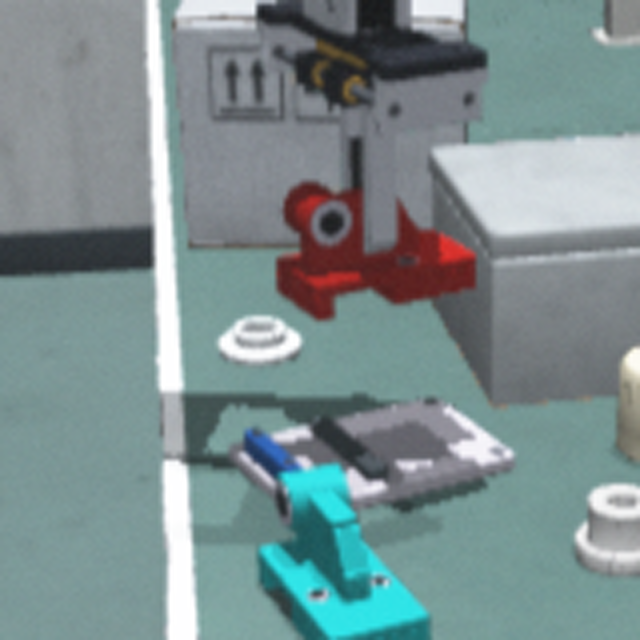

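View pics/ct5.png

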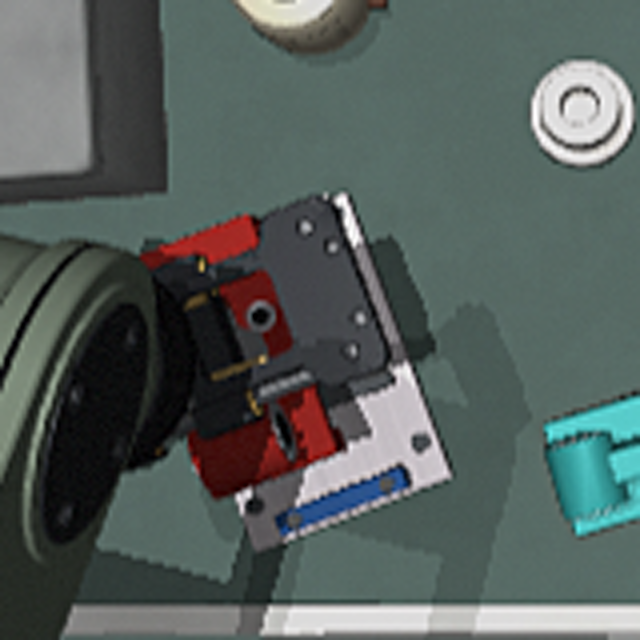

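apply_moves(targets=[[[0,0,-0.015],0],[[0,0,-0.02],0],[[0,0,-0.025],0],[[0,0,-0.015],0],[[0,0,-0.008],0],[[0,0,0],0],[[0,0,0],0]])

```text
t: 5.92
tcp_pos: [0.4926, -0.0349, 0.0975]
tool_rot: [180.0, 0.0, -68.7]
contact_force: [-0.3, -0.7, -5.1]
width: 0.0158
```

```bash
python3 - <<'E'
from h import *
s=camera("side"); t=camera("top"); st=state(); print(st["t"],st["tcp_pos"],st["tool_rot"],st["contact_force"],st["width"])
crop(s,240,140,340,220,7,"pics/cs6.png");crop(t,160,150,290,290,4,"pics/ct6.png")
E
```

```text
6.0167 [ 0.49379117 -0.03493297  0.09880702] [-1.79861969e+02 -9.66407823e-02 -6.87190806e+01] [-0.3088463   0.30229824 -4.25527219] 0.015716222015945972
```

View pics/cs6.png

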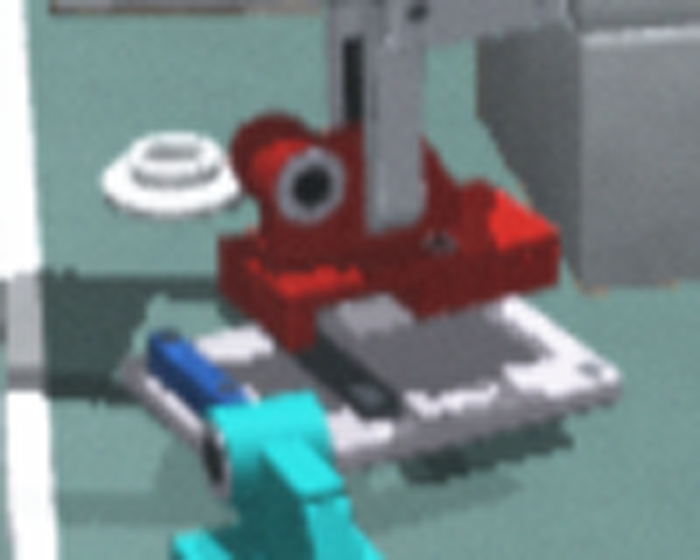

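View pics/ct6.png

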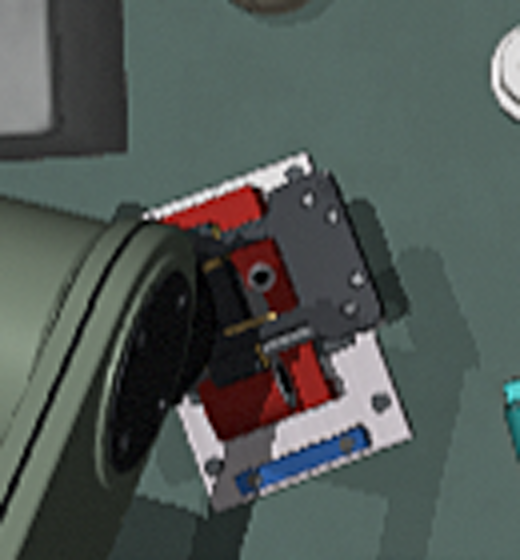

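```bash
python3 - <<'E'
from h import *
yaw=np.radians(21.3); g=[.494,-.0335]
R=lambda x,y,z:np.array([g[0]+(x*np.cos(yaw)-y*np.sin(yaw))/1e3,g[1]+(x*np.sin(yaw)+y*np.cos(yaw))/1e3,z/1e3])
P=lambda p:((proj("side",p)-[240,140]+.5)*7).round()
for x,y,z in((-55,-30,24),(60,-30,24),(60,30,24),(-55,30,24),(-55,-30,0),(-43,-30,0)): print(x,y,z,P(R(x,y,z+42)))
print("plate");
for x,y in((-85,55),(75,-55),(75,55)): print(x,y,P(R(x,y,12)))
print("rib",P(R(-29,-45,21)),P(R(-15,-45,21)))
Q=lambda p:((proj("top",p)-[160,150]+.5)*4).round()
for x,y,z in((-55,-30,24),(60,-30,24),(60,30,24),(-55,30,24)): print("top",x,y,Q(R(x,y,z+42)))
E
```

```text
-55 -30 24 [283. 289.]
60 -30 24 [557. 225.]
60 30 24 [479. 171.]
-55 30 24 [211. 231.]
-55 -30 0 [285. 349.]
-43 -30 0 [315. 342.]
plate
-85 55 [118. 353.]
75 -55 [624. 370.]
75 55 [482. 267.]
rib [369. 400.] [403. 392.]
top -55 -30 [330. 405.]
top 60 -30 [248. 187.]
top 60 30 [134. 231.]
top -55 30 [216. 450.]
```

apply_moves(targets=[[[-0.002,0.002,0],0],[[0,0,-0.01],0],[[0,0,-0.01],0],[[0,0,-0.005],0],[[0,0,0],0],[[0,0,0],0],[[0,0,0],0]])

```text
t: 6.6
tcp_pos: [0.4905, -0.0323, 0.0723]
tool_rot: [180.0, 0.0, -68.7]
contact_force: [-0.5, -0.1, -5.0]
width: 0.0155
```

```bash
python3 - <<'E'
from h import *
s=camera("side"); st=state(); print(st["t"],st["tcp_pos"],st["tool_rot"],st["contact_force"],st["width"])
crop(s,240,140,340,220,7,"pics/cs7.png")
E
```

```text
6.65 [ 0.49071446 -0.0323791   0.07259261] [-1.79975964e+02 -1.55753909e-02 -6.86871156e+01] [ 0.2902048 -1.3687537 -4.2913716] 0.015960660774815495
```

View pics/cs7.png

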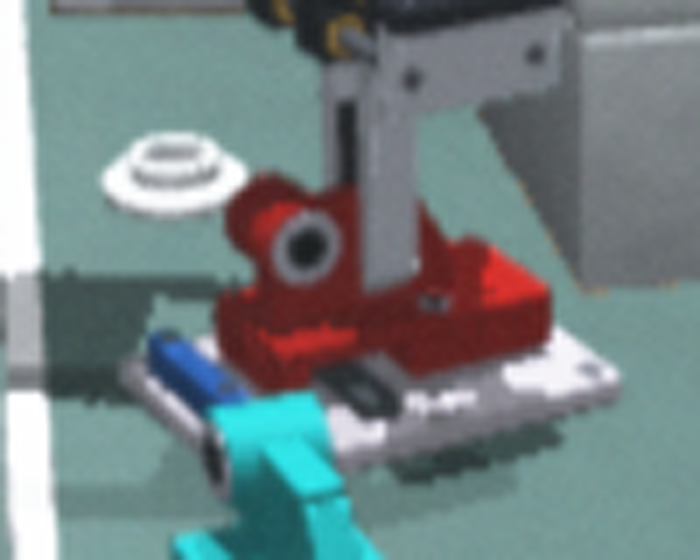

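The rib end at (370,390) now lies within the groove opening, with the foot about 4 mm above the plate. I'll lower slowly and feel for contact.

apply_moves(targets=[[[0,0,-0.002],0],[[0,0,0],0],[[0,0,-0.001],0],[[0,0,0],0],[[0,0,-0.001],0],[[0,0,0],0],[[0,0,0],0]])

```text
t: 7.23
tcp_pos: [0.4904, -0.0323, 0.0684]
tool_rot: [180.0, 0.0, -68.7]
contact_force: [0.5, 0.5, -5.1]
width: 0.0156
```

apply_moves(targets=[[[0,0,-0.001],0],[[0,0,0],0],[[0,0,0],0]])

```text
t: 7.48
tcp_pos: [0.4904, -0.0323, 0.0674]
tool_rot: [180.0, 0.0, -68.7]
contact_force: [0.9, -0.2, -5.6]
width: 0.0157
```

apply_moves(targets=[[[0,0,-0.0005],0],[[0,0,0],0],[[0,0,-0.0005],0],[[0,0,0],0],[[0,0,0],0]])

```text
t: 7.9
tcp_pos: [0.4904, -0.0323, 0.0673]
tool_rot: [180.0, 0.0, -68.7]
contact_force: [-4.9, 1.1, 6.3]
width: 0.016
```

apply_moves(targets=[[[0,0,0],0],[[0,0,0],0],[[0,0,0],0],[[0,0,0],0],[[0,0,0],0],[[0,0,0],0],[[0,0,0],0],[[0,0,0],0]], gripper=0)

```text
t: 8.57
tcp_pos: [0.4904, -0.0323, 0.0664]
tool_rot: [-180.0, 0.0, -68.7]
contact_force: [0.2, 0.0, 0.2]
width: 0.0471
```

```bash
python3 - <<'E'
from h import *
s=camera("side"); t=camera("top"); st=state(); print(st["t"],st["tcp_pos"],st["tool_rot"],st["contact_force"],st["width"])
crop(s,240,140,340,220,7,"pics/cs8.png")
E
```

```text
8.6667 [ 0.49039428 -0.03230903  0.06640687] [-1.79998908e+02  1.19373303e-03 -6.86871627e+01] [ 0.11205958  0.22793751 -0.37593709] 0.04686929791706266
```

View pics/cs8.png

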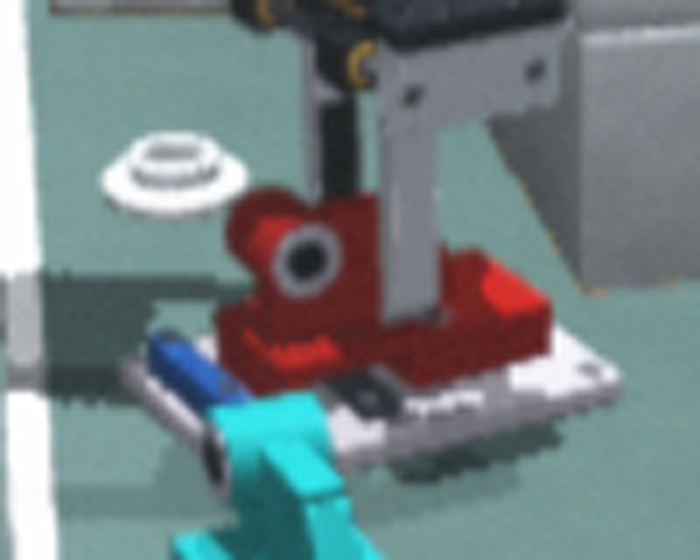

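apply_moves(targets=[[[0,0,0.01],0],[[0,0,0.02],0],[[0,0,0.025],0],[[0,0,0.025],0],[[0.015,0.006,0.003],0],[[0.02,0.008,0],0],[[0.01,0.003,0],0],[[0,0,0],0]])

```text
t: 9.33
tcp_pos: [0.5372, -0.015, 0.1503]
tool_rot: [-179.9, -0.1, -68.6]
contact_force: [0.1, -0.1, -0.8]
width: 0.0468
```

apply_moves(targets=[[[0,0,0],0],[[0,0,0],0],[[0,0,0],0],[[0,0,0],0],[[0,0,0],0],[[0,0,0],0],[[0,0,0],0],[[0,0,0],0]], gripper=1, squeeze=20)

```text
t: 10.0
tcp_pos: [0.5353, -0.0154, 0.1495]
tool_rot: [-180.0, -0.0, -68.7]
contact_force: [0.3, 0.7, 0.5]
width: 0.0007
```

```bash
python3 - <<'E'
from h import *
s=camera("side"); t=camera("top"); st=state(); print(st["t"],st["tcp_pos"],st["tool_rot"],st["contact_force"],st["width"])
crop(s,240,140,340,220,7,"pics/cs9.png");crop(t,160,150,290,290,4,"pics/ct9.png")
E
```

```text
10.1 [ 0.53538548 -0.01534825  0.1494821 ] [-1.79997267e+02 -7.01332221e-04 -6.86904536e+01] [ 0.0303423   0.64217421 -0.27604932] 0.00047001641043652837
```

View pics/cs9.png

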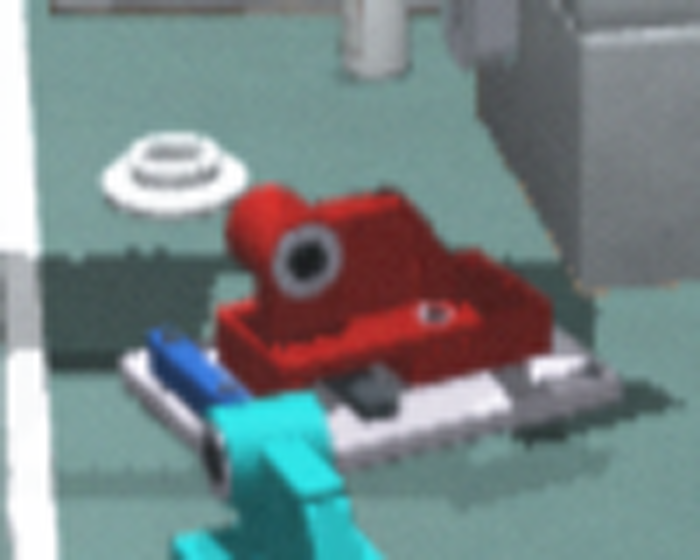

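View pics/ct9.png

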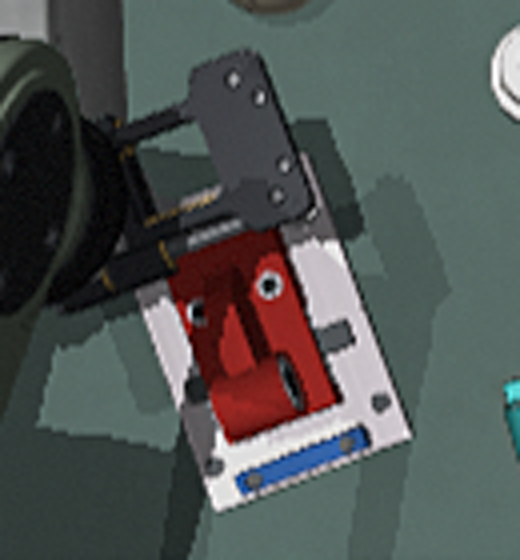

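```bash
python3 - <<'E'
from h import *
t=cv2.imread("pics/top0.png"); s=cv2.imread("pics/side0.png")
crop(t,40,55,210,205,4,"pics/ct_b.png"); crop(s,285,95,405,195,6,"pics/cs_b.png")
f=lambda x,y,z: onz("top",160+(x+.5)/4-.5,150+(y+.5)/4-.5,z).round(4)
a,b=f(230,443,.036),f(340,405,.036); print(a,b,np.degrees(np.arctan2(*(a-b)[1::-1]))-90, (a+b)/2+.055*np.array([np.cos(.372),np.sin(.372),0]))
E
```

```text
[ 0.4328 -0.0258  0.036 ] [ 0.452  -0.0813  0.036 ] 19.08285409130353 [ 0.49363812 -0.03355864  0.036     ]
```

View pics/ct_b.png

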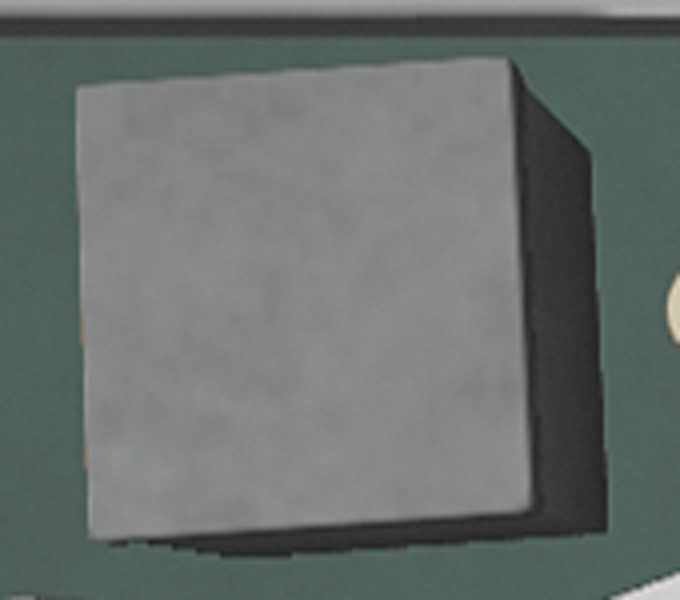

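View pics/cs_b.png

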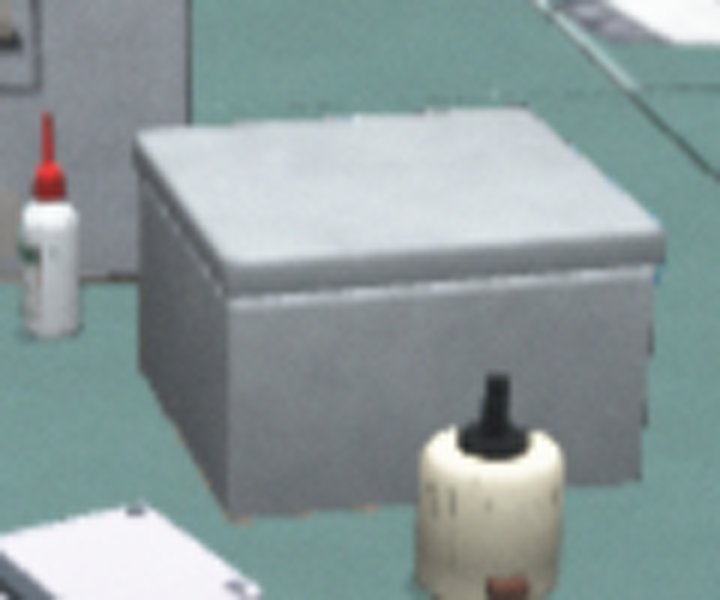

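```bash
python3 - <<'E'
from h import *
T=lambda x,y:(40+(x+.5)/4-.5,55+(y+.5)/4-.5)
S=lambda x,y:(285+(x+.5)/6-.5,95+(y+.5)/6-.5)
def tri(a,b):
    o1,d1=ray("top",*a);o2,d2=ray("side",*b)
    k=np.linalg.lstsq(np.c_[d1,-d2],o2-o1,rcond=None)[0]; p,q=o1+k[0]*d1,o2+k[1]*d2; return ((p+q)/2).round(4),np.linalg.norm(p-q).round(4)
print("top corner",tri(T(533,508),S(225,265)))
print("base",onz("side",*S(235,518),0),onz("top",*T(605,532),0))
h=.15
print("far left",onz("top",*T(90,540),h), onz("top",*T(515,60),h))
E
```

```text
top corner (array([0.582 , 0.036 , 0.1292]), np.float64(0.0014))
base [0.58794383 0.04173848 0.        ] [0.58452727 0.04113247 0.        ]
far left [0.5658531  0.22676173 0.15      ] [0.7850609  0.04161109 0.15      ]
```

apply_moves(targets=[[[0,0,-0.015],0],[[0,0,-0.02],0],[[0,0,-0.02],0],[[0,0,-0.015],0],[[0,0,-0.012],0],[[0,0,0],0],[[0,0,0],0]])

```text
t: 10.68
tcp_pos: [0.535, -0.0152, 0.067]
tool_rot: [179.9, 0.0, -68.7]
contact_force: [0.3, -0.2, -0.8]
width: 0.0006
```

```bash
python3 - <<'E'
from h import *
s=camera("side"); st=state(); print(st["t"],st["tcp_pos"],st["contact_force"],st["width"])
crop(s,240,140,340,220,7,"pics/cs10.png")
E
```

```text
10.7333 [ 0.53592662 -0.01540229  0.06794597] [-0.42426418  0.3510082  -0.43697781] 0.0008915723804149723
```

View pics/cs10.png

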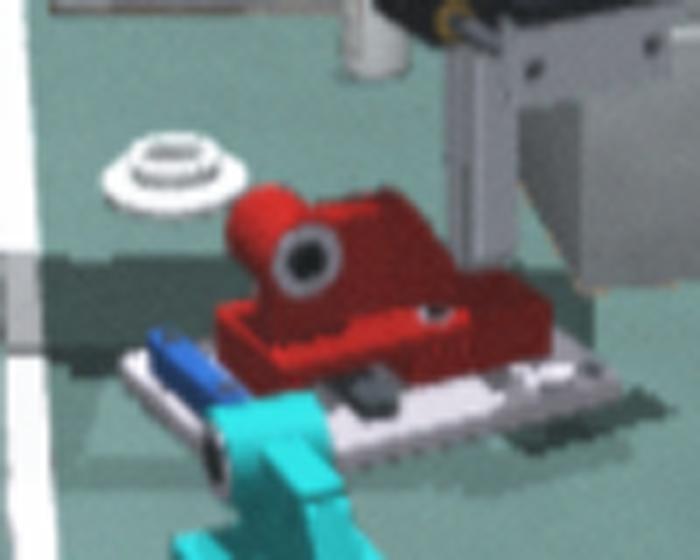

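The closed fingers are over the bare toe, with the tip at about (485,268), clear of the web. I'll press slowly.

apply_moves(targets=[[[0,0,-0.003],0],[[0,0,-0.002],0],[[0,0,0],0],[[0,0,-0.001],0],[[0,0,0],0],[[0,0,0],0]])

```text
t: 11.23
tcp_pos: [0.5355, -0.0153, 0.0616]
tool_rot: [-180.0, -0.0, -68.7]
contact_force: [0.4, 0.5, 0.6]
width: 0.0007
```

apply_moves(targets=[[[0,0,-0.001],0],[[0,0,0],0],[[0,0,0],0]])

```text
t: 11.48
tcp_pos: [0.5356, -0.0154, 0.0613]
tool_rot: [-180.0, -0.0, -68.7]
contact_force: [-1.9, 1.0, 5.6]
width: 0.0004
```

apply_moves(targets=[[[0,0,-0.0005],0],[[0,0,0],0],[[0,0,0],0],[[0,0,0],0],[[0,0,0],0],[[0,0,0],0]])

```text
t: 11.98
tcp_pos: [0.5357, -0.0153, 0.0613]
tool_rot: [-180.0, -0.0, -68.7]
contact_force: [-2.7, 1.1, 8.3]
width: 0.0005
```

```bash
python3 - <<'E'
from h import *
s=camera("side"); st=state(); print(st["t"],st["tcp_pos"],st["contact_force"],st["width"])
crop(s,240,140,340,220,7,"pics/cs11.png")
E
```

```text
12.0333 [ 0.53565928 -0.01535726  0.06125512] [-2.73447603  0.16733043  8.10957577] 5.4419206027949796e-05
```

View pics/cs11.png

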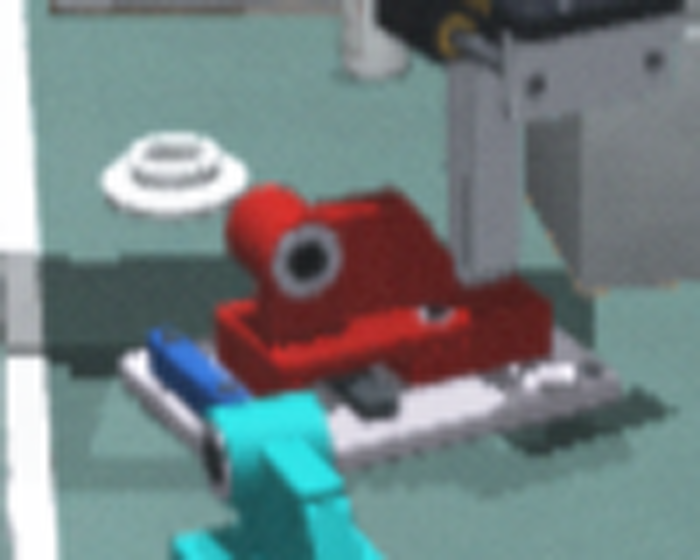

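The fingers press with about 8 N and the bracket hasn't moved or rocked. Now I'll back away.

apply_moves(targets=[[[0,0,0.005],0],[[0,0,0.015],0],[[0,0,0.025],0],[[0,0,0.03],0],[[0,0,0.03],0],[[0,0,0.025],0],[[-0.02,-0.02,0],0],[[-0.02,-0.03,0],0]])

```text
t: 12.7
tcp_pos: [0.4972, -0.0647, 0.1926]
tool_rot: [-179.7, -0.2, -68.4]
contact_force: [-0.4, -0.0, -0.6]
width: 0.0004
```

apply_moves(targets=[[[-0.015,-0.035,0],0],[[-0.01,-0.035,0],0],[[-0.01,-0.035,0],0],[[-0.01,-0.035,0],0],[[-0.01,-0.02,0],0],[[0,0,0],0],[[0,0,0],0],[[0,0,0],0]])

```text
t: 13.37
tcp_pos: [0.4405, -0.2246, 0.1898]
tool_rot: [-180.0, 0.0, -68.7]
contact_force: [0.1, 0.1, 0.1]
width: 0.0004
```

```bash
python3 - <<'E'
from h import *
t=camera("top");s=camera("side"); st=state(); print(st["t"],st["tcp_pos"],st["contact_force"],abs(st["qd"]).max())
cv2.imwrite("pics/top12.png",t); crop(s,200,100,360,260,4,"pics/cs12.png")
E
```

```text
13.4667 [ 0.4407486  -0.22405112  0.18981926] [ 0.27643829 -0.17173403  0.3088814 ] 0.3919254292344843
```

View pics/top12.png

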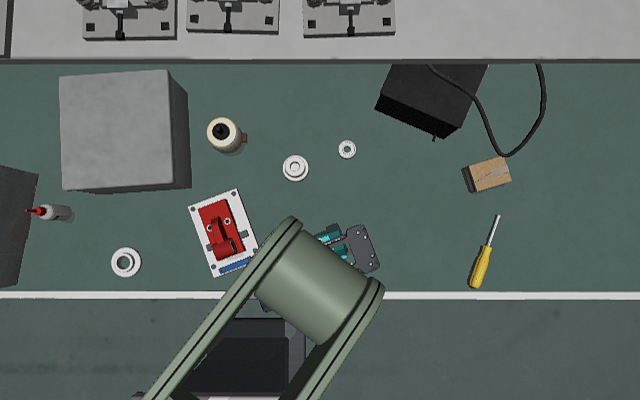

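View pics/cs12.png

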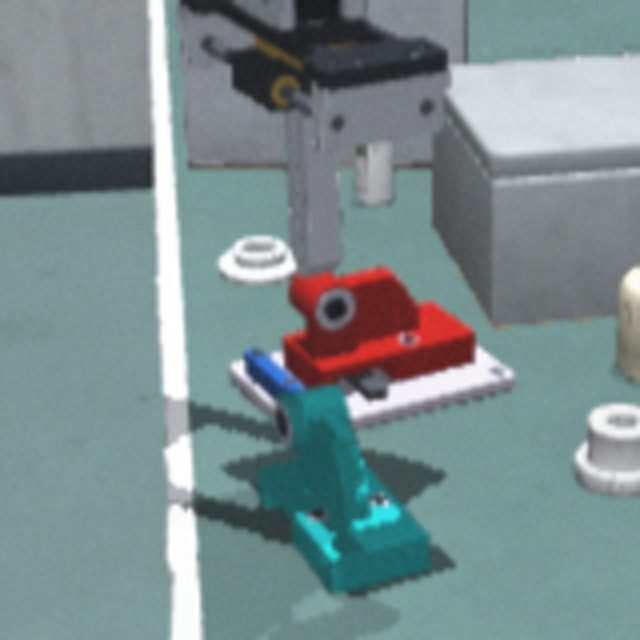

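```bash
python3 - <<'E'
from h import *
t=cv2.imread("pics/top12.png"); H,S,V=cv2.split(cv2.cvtColor(t,cv2.COLOR_BGR2HSV))
red=((((H<8)|(H>172))&(S>110)&(V>40))*255).astype(np.uint8); red[:,:180]=0; red[:,262:]=0
r=cv2.minAreaRect(big(red)); P=np.array([onz("top",*b,.036) for b in cv2.boxPoints(r)]); print(r,P.round(4)); 
c=P.mean(0)[:2]; e=max((P[1]-P[0],P[2]-P[1]),key=np.linalg.norm); y=np.arctan2(e[1],e[0])%np.pi; d=np.array([np.cos(y),np.sin(y)])
print("yaw",np.degrees(y),"grip",c-.0025*d,"offset to seat",c-.0025*d-[.494,-.0335])
sign_off()
E
```

```text
((220.6101837158203, 229.3011474609375), (55.45405960083008, 29.891592025756836), 69.90476989746094) [[ 0.5383  0.0169  0.036 ]
 [ 0.5594 -0.0402  0.036 ]
 [ 0.4534 -0.0804  0.036 ]
 [ 0.4326 -0.0237  0.036 ]]
yaw 20.795383277384282 grip [ 0.49358803 -0.0327245 ] offset to seat [-0.00041197  0.0007755 ]
the job is handed in; nothing more can be done
```

I set the red bracket down on the check plate with its groove over the rib and its boss at the blue stop, let go, and pressed on the bare toe. I then backed away and handed the job in at about 13.5 s; sign-off reported no verdict.

**Placement:** I lowered the bracket slowly until I felt contact, then released it. A last top-view measurement put the grip point within about 1 mm of the plate's middle. The yaw was 20.8°, against about 21.3° measured for the plate.

**Toe press:** I pressed with the closed fingers at about 8 N for roughly half a second. The side view showed no rocking.

**End state:** The tool force read about 0 N and the arm was clear of everything. In the final pictures the spigot stands where it was at the start.

**Disagreements:** The side camera read about 1–2 pixels (2–3 mm) off the top camera, within the calibration error. An earlier look at the seated bracket with the arm partly in view gave a yaw of about 19°; the later, clearer view gave 20.8°. No check failed.

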